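# Set the cookbook stand's sprung leg to its length mark and close the cam lever

### The arm

A 6-joint arm with a two-finger parallel gripper is mounted at the origin on a cart in front of the work surface, level with it; the furniture and walls round the work are solid. World frame = base frame: x ahead of the robot, y to its left, z up, the work surface at z = 0. Lengths are in m, angles in rad, forces in N, time in s.
With the tool pointing down it reaches from about 0.35 to 0.8 m from the base axis. Payload 7.3 kg.
Tool frame: the origin (TCP) lies at the very end of the fingers, on their centre line; the grasp point (between the pads) lies 19 mm behind it (ctrl.pinch_z is the distance from the TCP to the grasp point, in m); z points along the fingers, y is the line along which they close (so a half turn about z gives the same grasp; the last joint's range is limited). The gripper opens to 85 mm and grips with 20 to 120 N. Pads are 22 mm wide; open, the fingers measure 114 mm over their backs; the gripper's body (76 mm by 85 mm) begins 54 mm behind the grasp point. The pads swing forward as they close: fully open they stand 13 mm farther back than shut.
Start: joints at [-1.489, 0.342, 1.524, -0, 1.275, -0.146], TCP at [0.119, -0.511, 0.199] pointing down, gripper open.
Joint ranges: [-2.53, 2.53], [-0.77, 2.02], [0.04, 2.7], [-1, 4.14], [0.28, 2.66], [-3.11, 3.11]. Speed limits (rad/s): [2.57, 2.57, 3.14, 3.14, 3.14, 3.14].

### API

Orientations are given as a rotation vector (axis times angle).
In Python, from rig import ctrl, get_image, job gives the robot as it stands. The module is installed in compiled form; this text tells all that it offers.
- The arm moves only by the shell command python3 -m creep 'ROWS'. ROWS is a JSON object of lists of equal length, an entry for each row: "claw": the opening in per cent of the stroke, from 0 (shut) to 100 (fully open); "linear": the shift along the tool's x, y, z in m, a list of three; "turn": the turn about the tool's z in degrees. A call has 1 to 10 rows; each row shifts and turns the commanded pose from where the row before left it, along the tool's axes as they then stand; what a row does not reach is not made up. A row lasts 1/8 s, in which the tool goes at most 62.5 mm and 10.7 degrees, less where a joint would pass 70% of its speed; a pose out of reach is approached as far as the arm can. A call is refused whole if a number of a shift passes 0.0625 or a number of a turn 10.7, either way. A call with a gripper value outside its range is refused whole. The fingers move at their own pace and stop on an object; the grip force is fixed at half the most. Time passes only in rows, so rows that do not move let the fingers close. It gives the time, the measured TCP pose, the force, the opening and the grip force at its end, in the units of the state.
- ctrl.state(): the state, without advancing time (a new reading comes with each control period).
- get_image(name): name is "scene" or "top" or "wrist"; returns a dict with "color" (420x560x3 uint8, red, green, blue), "fx", "fy", "cx", "cy" (pixels), "xyz" and "rotation" of the camera in the world; the wrist camera has in their place "hand_eye" (4x4, takes a point from camera to tool coordinates, whose origin is the TCP and whose axes are the flange's). Camera axes: x right, y up, looking along -z (the intrinsics and any distortion apply to the point x, -y, -z); pixel columns grow to the right and rows downward; lengths in m; the calibration is good to about 2 mm. A picture is of the moment at which its call begins: read the wrist's pose just before it. There is no depth.
- job.hand_in(): hands the job in; it is judged then, once.
The state is a dict: "time_s": time; "joint_positions": joint angles; "dq": joint speeds; "effort": joint torques, N m; "ee_pos": TCP position; "orientation": TCP orientation; "ft_force": force on the tool from outside, world axes, zero at the start; "moment": the same for the moment, N m; "opening": opening from 0.0 (shut) to 1.0 (fully open); "grasp_force": force on a finger pad.
Only numpy, scipy, OpenCV 4.12 (cv2) and the standard library are available. Lean on these libraries where they do the work, as an engineer would, in place of code of your own. Each camera call takes 0.05 s, during which the arm holds its last target. There are 200 camera calls.

### The job

The cookbook stand lies flat on the worktop. Draw its sprung leg out until the pointed end of the crossbar is level with the ridge of the little sliding length mark; only then, with the leg held there, swing the cam lever fully closed against the leg. Finish while still holding the leg at the mark with the lever closed (do not let go: the leg would spring back), and leave the length mark and the things standing around where they are.

Things in the scene. Friction and masses are not known exactly. Their poses are not given: they have to be found in the camera images.
- stand: Stand lying flat, fixed by suckers: oak board 290 x 150 mm, top face 16 mm above the worktop. Origin on the worktop; +x is the way the leg is drawn out, +z up. The board spans x -125 to 165, y +-75 mm. The leg slides out of an aluminium sleeve with black collar (58 mm wide, up to z = 46 mm, x = -97 to -31 mm). Cupboards hang behind and right of it from 0.45 m up: come in low and close.
- leg: Aluminium leg; axes as the stand's, origin the same when fully in (start). Slides 0 to 85 mm along stand +x only; a spring pulls it in with 4 N (in) to 9 N (out). Own frame, z above worktop, mm: upright fin x -15..41, y -13..-3, z 22..62; crossbar across its end x 41..49, y +-46, z 22..48; pushing its inner face in +x draws the leg out. Collar to crossbar, leg in: 72.
- leg_grip (a point): Point on the leg midway between the outer faces of the fin and the closed lever (26 mm apart along y), 46 mm above the worktop, 14 mm short of the crossbar's inner face. A gripper centred here, closing along the stand's y, takes fin and lever between its fingers and shuts the lever as it closes; with the lever open it needs about 60 mm opening.
- leg_pointer (a point): Tip of the pointed end of the crossbar (leg frame x = 45, y = -56 mm, 29 mm above the worktop).
- length_mark (a point): Centre of the steel ridge (3 mm wide) on the small dark rider on the board beside the leg (rider 14 x 12 mm; stand y = -66 mm; ridge top 31 mm above the worktop). It can slide along stand x, but stiffly (8 N). The leg is right when leg_pointer and length_mark have the same x in the stand's frame; at the start the mark is 30 to 65 mm farther out.
- lever (a joint): Black cam lever on the leg beside the fin; upright pivot at leg x = -18, y = 7.5 mm. 0 rad = closed (parallel to the fin, outer face at y = 13 mm); 0.30 = fully open (tip's outer face at y = 28 mm). Starts at 0.2 to 0.3; stays where left; 1 to 2 N at the tip turns it. 11 mm thick, reaches to leg x = 34 mm when closed, 30 to 60 mm above the worktop.
- lever_tip (a point): Free end of the cam lever, 45 mm above the worktop, 52 mm from its pivot.
- mug: Bystander: cream mug, 78 x 111 x 100 mm, origin at the underside. Leave alone.
- jam_jar: Bystander: jam jar with a yellow lid, 68 mm across, 84 mm tall, origin at the underside. Leave alone.
- spice_jar: Bystander: spice jar with a dark cap, 41 mm across, 105 mm tall, origin at the underside. Leave alone.
- lemon: Bystander: lemon, 78 x 55 x 56 mm, origin at the underside. Leave alone.

How it is judged:
On the way, in this order (a step that is already met when the one before it is completed fails the run):
1. the robot holds the leg at the length mark while the lever is still open (x of leg_pointer in the frame of length_mark between -0.005 and 0.005 m and contact force between the fingers and leg above 1 N and value of joint lever above 0.12 rad), for 0.2 s.
2. the lever is closed with the leg still held at the mark (x of leg_pointer in the frame of length_mark between -0.005 and 0.005 m and contact force between the fingers and leg above 1 N and value of joint lever below 0.05 rad), for 0.3 s.
At the end, for the whole second after the job is handed in: The crossbar's pointer is within 5 mm of the length mark's ridge along the leg, the lever is closed to within 0.05 rad, the fingers still hold the leg there (more than 1 N of contact with the leg or its lever) and it is at rest; the length mark has not been moved (4 mm) (all of step 2 and linear speed of leg below 0.01 m/s and distance of length_mark from where it was at the start of the episode below 0.004 m); the arm keeps its last pose, push and grip.
It fails at once if the lever is swung toward closed (below 0.12 rad) while the leg is off its mark (more than 7 mm) (value of joint lever below 0.12 rad and (x of leg_pointer in the frame of length_mark below -0.007 m or x of leg_pointer in the frame of length_mark above 0.007 m)).
It fails at once if the length mark is shifted (distance of length_mark from where it was at the start of the episode above 0.004 m).
It fails at once if a bystander is disturbed (moved more than 20 mm) (distance of any of mug, jam_jar, spice_jar, lemon from where it was at the start of the episode above 0.02 m).
It also fails if it takes over 32 s, if anything falls off the work surface, if the arm or the gripper's body presses on something with over 40 N, if the wrist force passes 120 N, or if a joint passes its speed limit or range.

## Working session

There is one attempt and no reset: what is moved stays moved. The work goes in short steps, Python scripts to look and compute and a shell command to move; the robot and the scene stay as the last step left them, time stands still between calls to the robot, and variables do not carry over. Pictures are saved under pics/ and viewed, at most 10 in all, crops included, and the job is handed in when it is done.

```bash
mkdir -p pics
python3 - <<'E'
from rig import ctrl,get_image
import cv2,pickle
s=ctrl.state();print({k:s[k] for k in('time_s','ee_pos','orientation','opening')},ctrl.pinch_z)
for n in('scene','top','wrist'):
    d=get_image(n);pickle.dump(d,open(f'pics/{n}0.pkl','wb'));cv2.imwrite(f'pics/{n}0.png',d['color'][...,::-1])
    print(n,{k:d[k] for k in d if k!='color'})
E
```

```text
{'time_s': 0.0, 'ee_pos': array([ 0.11852661, -0.51098446,  0.19871401]), 'orientation': array([-3.11970429e+00, -3.56863950e-01, -4.95760012e-05]), 'opening': 1.0016575478782443} 0.0187
scene {'fx': 488.5922594465392, 'fy': 488.5922594465392, 'cx': 285.6400458843679, 'cy': 206.89978992098523, 'xyz': array([-0.44326936,  1.14315642,  0.71996887]), 'rotation': array([ 0.5068215 , -1.36671497, -2.05845033])}
top {'fx': 452.1473068586466, 'fy': 452.1473068586466, 'cx': 278.84098242759404, 'cy': 211.0731232041071, 'xyz': array([ 0.47676696, -0.00457067,  1.3562208 ]), 'rotation': array([ 0.04644519, -0.05463467, -1.55439261])}
wrist {'fx': 370.4930078933412, 'fy': 370.4930078933412, 'cx': 284.46691679442125, 'cy': 211.41648517123886, 'hand_eye': array([[ 1.74290572e-03,  9.65061635e-01,  2.62017179e-01,
         6.63420965e-02],
       [ 9.99998454e-01, -1.74292531e-03, -2.32323193e-04,
         9.53709757e-04],
       [ 2.32470173e-04,  2.62017179e-01, -9.65063181e-01,
        -1.74287512e-01],
       [ 0.00000000e+00,  0.00000000e+00,  0.00000000e+00,
         1.00000000e+00]])}
```

View pics/top0.png

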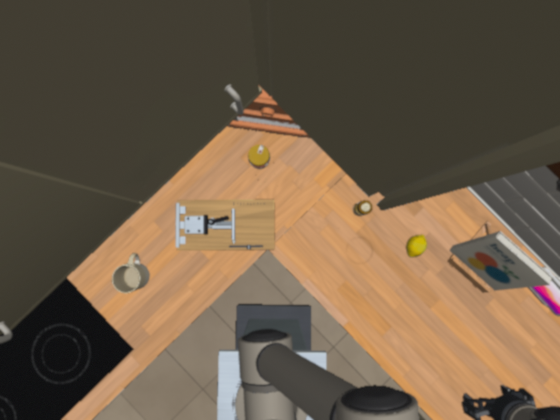

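View pics/scene0.png

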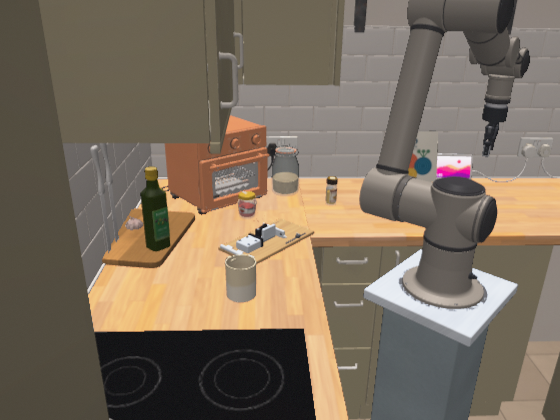

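The top view shows the board at px (177–275, 199–250), with stand +x pointing image right (about world −y), the crossbar near column 234 and the rider near (248,246). I'll zoom in.

```bash
python3 - <<'E'
import cv2
a=cv2.imread('pics/top0.png')[190:260,170:282]
cv2.imwrite('pics/c1.png',cv2.resize(a,None,fx=7,fy=7,interpolation=cv2.INTER_CUBIC))
E
cat > h.py <<'E'
import numpy as np
from scipy.spatial.transform import Rotation as R
def ray(d,px,z,T=None):
    "pixel -> world point at height z; T=(ee_pos,orientation) for the wrist camera"
    c=np.array([(px[0]-d['cx'])/d['fx'],-(px[1]-d['cy'])/d['fy'],-1])
    if T is None: o=np.array(d['xyz']);v=R.from_rotvec(d['rotation']).apply(c)
    else:
        H=np.array(d['hand_eye']);r=R.from_rotvec(T[1])
        o=r.apply(H[:3,3])+T[0];v=r.apply(H[:3,:3]@c)
    return o+v*(z-o[2])/v[2]
E
python3 - <<'E'
import pickle,cv2,numpy as np
from h import ray
d=pickle.load(open('pics/top0.pkl','rb'))
for n,p in dict(tl=(177,199),tr=(275,199),br=(274,250),bl=(177,250)).items(): print(n,ray(d,p,.016))
E
```

```text
tl [0.59447652 0.29226194 0.016     ]
tr [0.59918004 0.00109092 0.016     ]
br [0.44793712 0.00159828 0.016     ]
bl [0.44350031 0.28771388 0.016     ]
```

View pics/c1.png

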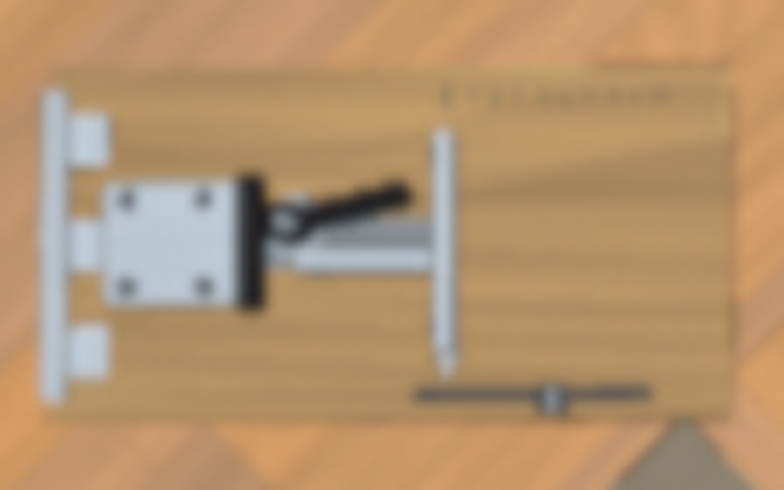

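The crop puts the pointer at about (233.9,242.6) and the ridge at about (248.7,246.7) full px, so roughly 44 mm of draw. The lever is open, and stand +x is about world −y. I'll move to a viewing pose above it, then turn.

```bash
python3 -m creep '{"claw":[100,100,100,100,100,100,100,100],"linear":[[0.033,-0.033,0.0025],[0.033,-0.033,0.0025],[0.033,-0.033,0.0025],[0.033,-0.033,0.0025],[0.033,-0.033,0.0025],[0.033,-0.033,0.0025],[0.033,-0.033,0.0025],[0.033,-0.033,0.0025]],"turn":[0,0,0,0,0,0,0,0]}'
python3 -m creep '{"claw":[100,100,100,100,100,100,100,100],"linear":[[0.033,-0.033,0.0025],[0.033,-0.033,0.0025],[0.033,-0.033,0.0025],[0.033,-0.033,0.0025],[0.033,-0.033,0.0025],[0.033,-0.033,0.0025],[0.03,-0.03,0.0025],[0.02,-0.02,0.0025]],"turn":[0,0,0,0,0,0,0,0]}'
python3 -m creep '{"claw":[100,100,100,100,100,100,100,100,100,100],"linear":[[0,0,0],[0,0,0],[0,0,0],[0,0,0],[0,0,0],[0,0,0],[0,0,0],[0,0,0],[0,0,0],[0,0,0]],"turn":[-9,-9,-9,-9,-9,-9,-9,-9,-5.7,0]}'
python3 - <<'E'
from rig import ctrl,get_image
import cv2,pickle
s=ctrl.state();print({k:s[k] for k in('time_s','ee_pos','orientation','opening','joint_positions','ft_force')})
d=get_image('wrist');d['T']=(s['ee_pos'],s['orientation']);pickle.dump(d,open('pics/w1.pkl','wb'));cv2.imwrite('pics/w1.png',d['color'][...,::-1])
E
```

```text
time_s: 1.15
ee_pos: [0.3167, -0.1933, 0.1793]
orientation: [3.121, 0.356, 0.0]
ft_force: [0.8, -0.9, 0.3]
opening: 1.002
grasp_force: 0.0
time_s: 2.15
ee_pos: [0.5023, 0.1047, 0.1589]
orientation: [-3.121, -0.359, 0.001]
ft_force: [0.2, -0.8, -0.2]
opening: 1.004
grasp_force: 0.0
time_s: 3.4
ee_pos: [0.5016, 0.1029, 0.1591]
orientation: [-2.208, -2.235, 0.001]
ft_force: [-0.3, 0.2, -0.1]
opening: 0.999
grasp_force: 0.0
{'time_s': 3.4, 'ee_pos': array([0.50155746, 0.10294296, 0.15914924]), 'orientation': array([-2.20763939e+00, -2.23472438e+00,  6.99038595e-04]), 'opening': 0.9987187578455315, 'joint_positions': array([ 5.27096701e-02,  3.55600195e-01,  1.62193339e+00, -7.78554898e-05,
        1.16459594e+00,  4.05466489e-02]), 'ft_force': array([-0.27472034,  0.20811098, -0.07967789])}
```

View pics/w1.png

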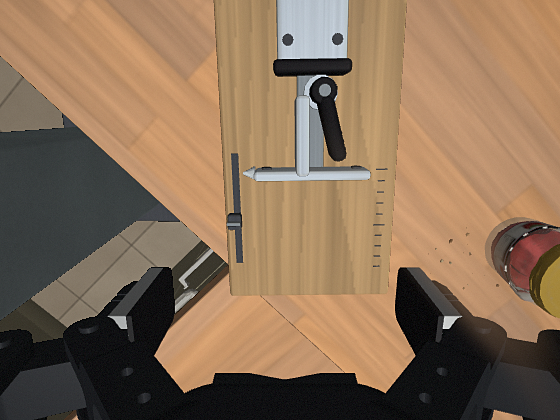

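The wrist view shows the pointer tip near (243,173), rider near (234,221), collar front edge at row ~75, lever from (322,90) to (340,158), crossbar at row ~173, and board end corners at (229,293) and (389,294). I'll refine these and enlarge the mark area.

Run:
```python
import pickle,cv2,numpy as np
from h import ray
d=pickle.load(open('pics/w1.pkl','rb'));T=d['T'];a=d['color']
cv2.imwrite('pics/c2.png',cv2.resize(a[60:240,215:385][...,::-1],None,fx=3.3,fy=3.3,interpolation=cv2.INTER_CUBIC))
print(a[205:240,230:240].mean((1,2)).astype(int)) # rider rows
print(a[173,236:262].mean(1).astype(int)); print(a[160:190,246].mean(1).astype(int)); print(a[160:190,300+40].mean(1).astype(int))
W=lambda p,z:np.round(ray(d,p,z,T),4)
bl,br=W((229.5,294),.016),W((388.5,294),.016);print('end corners',bl,br,np.linalg.norm(bl-br))
print('left edge top',W((217,40),.016),'right edge',W((405,40),.016))
print('xbar ends',W((258,174),.048),W((370,174),.048),'fin',W((297,130),.062),W((309,130),.062))
print('tip',W((243,173),.029),'ridge',W((234,220),.031),'lever pivot',W((322,90),.060),'lever tip',W((340,158),.060))
```

```text
[ 94  94  94  94  94  97  99 101  17  28  57  68  74  73  73  74  62  56
 134 149 145  48  72  72  69  97 107 105 105 105 107 108 107 107 109]
[ 71  65  65 122 146 135 132 209 204 204 204 202 191 188 185 187 191 192
 106 153 174 189 182 183 184 180]
[133 133 134 134 132 133 134 134 135 132  83 138 203 204 210 179 102 134
 132 134 134 132 135 133 131 132 133 134 132 134]
[ 45 167 149 144 144 144 111  88  94  94 100 161 185 192 204 207 208 208
 202 202 107 142 140 141 141 139 139 143 142 140]
end corners [0.4513 0.0007 0.016 ] [0.6014 0.0029 0.016 ] 0.15011612171915453
left edge top [0.4469 0.2216 0.016 ] right edge [0.5952 0.2236 0.016 ]
xbar ends [0.4811 0.1207 0.048 ] [0.5681 0.1219 0.048 ] fin [0.5102 0.1552 0.062 ] [0.5188 0.1553 0.062 ]
tip [0.4673 0.1182 0.029 ] ridge [0.4593 0.0781 0.031 ] lever pivot [0.5272 0.1828 0.06  ] lever tip [0.5423 0.1354 0.06  ]
```

View pics/c2.png

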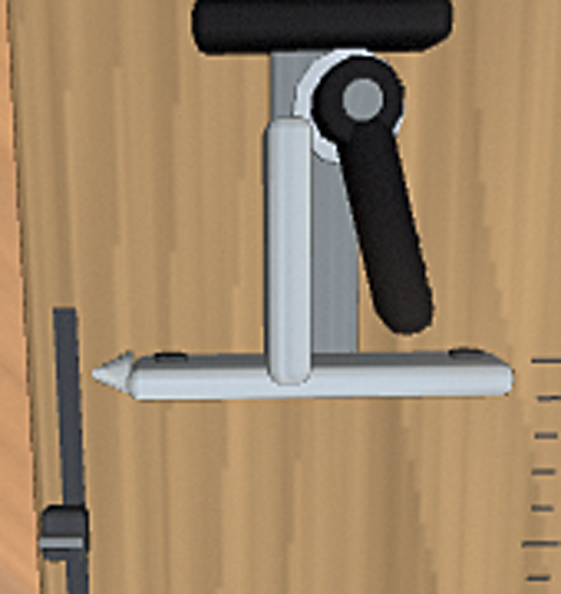

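Pointer and ridge are 43.6 mm apart along the leg (top view agrees at ~44), and board width comes out at 150.1 mm and the fin in place. So the stand origin is about (0.523, 0.167) with ~1° of yaw. I'll go to stand (24,0) and descend around fin and lever.

```bash
python3 -m creep '{"claw":[78,78,78,78],"linear":[[0.02,0.011,0],[0.0196,0.0109,0],[0,0,0],[0,0,0]],"turn":[-0.3,0,0,0]}'
python3 -m creep '{"claw":[78,78,78,78,78,78],"linear":[[0,0,0.035],[0,0,0.035],[0,0,0.035],[0,0,0.03],[0,0,0],[0,0,0]],"turn":[0,0,0,0,0,0]}'
python3 - <<'E'
from rig import ctrl,get_image
import cv2,pickle
s=ctrl.state();d=get_image('wrist');d['T']=(s['ee_pos'],s['orientation']);pickle.dump(d,open('pics/w2.pkl','wb'));cv2.imwrite('pics/w2.png',d['color'][...,::-1])
E
```

```text
time_s: 3.95
ee_pos: [0.5226, 0.1425, 0.1592]
orientation: [-2.202, -2.241, 0.001]
ft_force: [-0.1, 0.8, 0.5]
opening: 0.783
grasp_force: 0.0
time_s: 4.7
ee_pos: [0.5237, 0.1426, 0.0255]
orientation: [2.201, 2.24, 0.002]
ft_force: [0.4, 0.1, 0.7]
opening: 0.775
grasp_force: 0.0
```

View pics/w2.png

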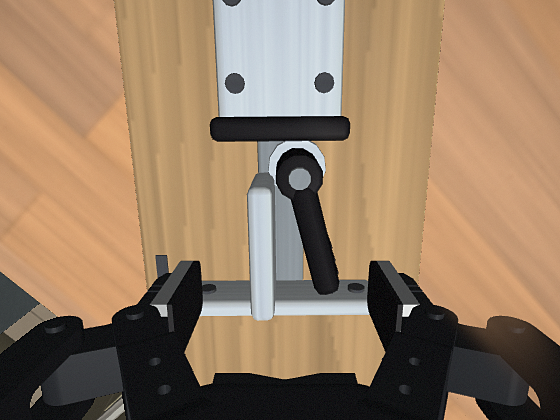

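The fingers straddle fin and lever (fin at column 260, lever tip near (325,290)), with the crossbar just ahead of the pads. I'll feel for contact.

```bash
for i in 1; do python3 -m creep '{"claw":[78,78,78],"linear":[[-0.002,0,0],[0,0,0],[0,0,0]],"turn":[0,0,0]}'; done
python3 -m creep '{"claw":[78,78,78],"linear":[[-0.002,0,0],[0,0,0],[0,0,0]],"turn":[0,0,0]}' | grep -E 'ee|ft'
python3 -m creep '{"claw":[78,78,78],"linear":[[-0.002,0,0],[0,0,0],[0,0,0]],"turn":[0,0,0]}'| grep -E 'ee|ft'
python3 -m creep '{"claw":[78,78,78],"linear":[[-0.002,0,0],[0,0,0],[0,0,0]],"turn":[0,0,0]}'| grep -E 'ee|ft'
```

```text
time_s: 5.12
ee_pos: [0.5232, 0.1409, 0.0248]
orientation: [2.201, 2.241, 0.001]
ft_force: [-0.0, 0.1, -0.1]
opening: 0.778
grasp_force: 0.0
ee_pos: [0.5231, 0.1389, 0.0243]
ft_force: [-0.3, -0.6, 0.1]
ee_pos: [0.5231, 0.1368, 0.0244]
ft_force: [0.1, -0.2, -0.0]
ee_pos: [0.5231, 0.1348, 0.0244]
ft_force: [0.5, 0.2, -0.6]
```

```bash
python3 -m creep '{"claw":[78,78],"linear":[[-0.001,0,0],[0,0,0]],"turn":[0,0]}' | grep -E 'ee|ft'
python3 -m creep '{"claw":[78,78],"linear":[[-0.001,0,0],[0,0,0]],"turn":[0,0]}'| grep -E 'ee|ft'
python3 -m creep '{"claw":[78,78],"linear":[[-0.001,0,0],[0,0,0]],"turn":[0,0]}'| grep -E 'ee|ft'
python3 -m creep '{"claw":[78,78],"linear":[[-0.001,0,0],[0,0,0]],"turn":[0,0]}'| grep -E 'ee|ft'
```

```text
ee_pos: [0.5232, 0.1338, 0.0244]
ft_force: [-0.2, 0.4, -0.2]
ee_pos: [0.5232, 0.1328, 0.0244]
ft_force: [-0.4, -0.9, 0.8]
ee_pos: [0.5232, 0.1318, 0.0244]
ft_force: [0.2, -0.4, -0.2]
ee_pos: [0.5232, 0.1308, 0.0244]
ft_force: [-0.1, 0.5, -0.1]
```

```bash
python3 -m creep '{"claw":[78,78],"linear":[[-0.001,0,0],[0,0,0]],"turn":[0,0]}' | grep -E 'ee|ft'
python3 -m creep '{"claw":[78,78],"linear":[[-0.001,0,0],[0,0,0]],"turn":[0,0]}'| grep -E 'ee|ft'
python3 -m creep '{"claw":[78,78],"linear":[[-0.001,0,0],[0,0,0]],"turn":[0,0]}'| grep -E 'ee|ft'
python3 - <<'E'
from rig import ctrl,get_image
import cv2,pickle
s=ctrl.state();d=get_image('wrist');d['T']=(s['ee_pos'],s['orientation']);pickle.dump(d,open('pics/w3.pkl','wb'));cv2.imwrite('pics/w3.png',d['color'][...,::-1])
E
```

```text
ee_pos: [0.5233, 0.1298, 0.0244]
ft_force: [-0.3, -0.4, -0.4]
ee_pos: [0.5233, 0.1288, 0.0244]
ft_force: [0.2, -0.2, 0.4]
ee_pos: [0.5233, 0.1278, 0.0244]
ft_force: [-0.5, 0.6, 0.2]
```

View pics/w3.png

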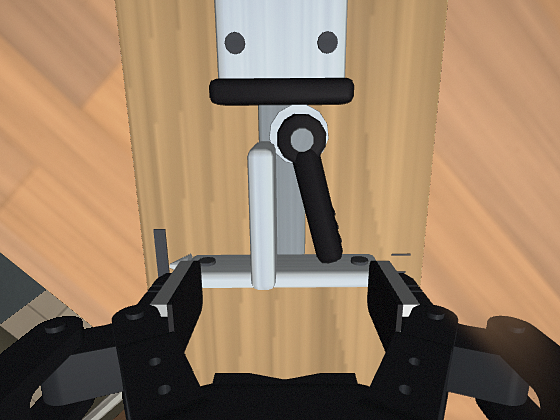

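Run:
```python
import pickle,numpy as np
from h import ray
d=pickle.load(open('pics/w3.pkl','rb'));H=np.linalg.inv(d['hand_eye'])
def P(p):
    c=H@np.r_[p,1];return np.round([d['cx']+d['fx']*c[0]/-c[2],d['cy']-d['fy']*c[1]/-c[2]],0)
for z in (0,-.005,-.01,-.015,-.02,-.04):print(z,[P((x,y,z)) for y in(-.033,.033) for x in(.011,-.011)])
for z in (.022,.048):print(z,ray(d,(300,255),z,d['T']),ray(d,(300,288),z,d['T']))
print('collar bottom',ray(d,(280,103),.046,d['T']))
```

```text
0 [array([216., 225.]), array([218., 266.]), array([350., 225.]), array([348., 267.])]
-0.005 [array([215., 228.]), array([217., 270.]), array([352., 228.]), array([350., 271.])]
-0.01 [array([213., 231.]), array([215., 275.]), array([354., 232.]), array([352., 275.])]
-0.015 [array([210., 235.]), array([213., 279.]), array([356., 235.]), array([354., 280.])]
-0.02 [array([208., 238.]), array([211., 284.]), array([358., 239.]), array([356., 284.])]
-0.04 [array([198., 255.]), array([201., 306.]), array([368., 256.]), array([365., 307.])]
0.022 [0.53182617 0.12226074 0.022     ] [0.53239774 0.1037993  0.022     ]
0.048 [0.53048494 0.13265401 0.048     ] [0.53097238 0.11690988 0.048     ]
collar bottom [0.52068945 0.19598619 0.046     ]
```

No contact although the pads overlap the crossbar in plan, so the tips may be riding above it. I'll compare a finger close-up with the scene view in one picture.

Run:
```python
from rig import get_image
import cv2,pickle,numpy as np
a=cv2.imread('pics/w3.png')[225:385,120:300]
d=get_image('scene');pickle.dump(d,open('pics/s1.pkl','wb'));b=d['color'][...,::-1][170:290,200:330]
a=cv2.resize(a,(450,400),interpolation=cv2.INTER_CUBIC)
b=cv2.resize(b,(350,323),interpolation=cv2.INTER_CUBIC);b=cv2.copyMakeBorder(b,0,77,0,0,0)
cv2.imwrite('pics/m1.png',np.hstack([a,b]))
```

```text
(no output)
```

View pics/m1.png

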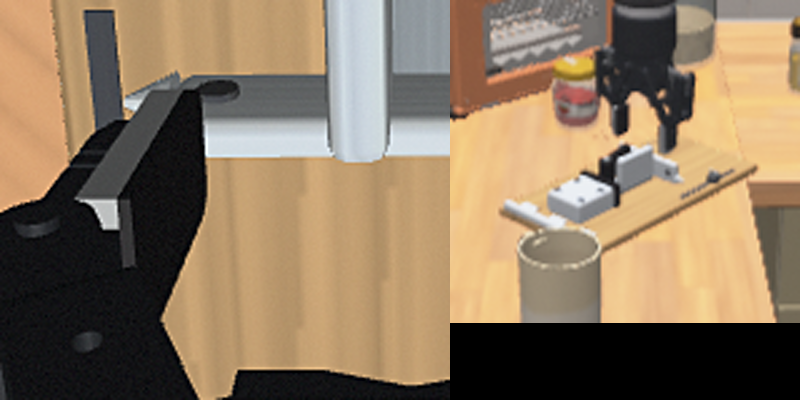

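The scene view shows the fingertips hovering near or above the fin top. I'll quantify tip height from scene pixels (281,226) and (263,219).

Run:
```python
import pickle,numpy as np
from h import ray
d=pickle.load(open('pics/s1.pkl','rb'));w=pickle.load(open('pics/w3.pkl','rb'))
for p in((281,226),(264,219)):
  for z in(.03,.05,.07):print(p,z,ray(d,p,z))
for p in ((200,262),(370,262)):
  for z in(.03,.05,.07,.08):print('w',p,z,ray(w,p,z,w['T']))
```

```text
(281, 226) 0.03 [0.53242565 0.07123276 0.03      ]
(281, 226) 0.05 [0.50414335 0.10230441 0.05      ]
(281, 226) 0.07 [0.47586106 0.13337606 0.07      ]
(264, 219) 0.03 [0.61094514 0.07088047 0.03      ]
(264, 219) 0.05 [0.58038682 0.10196234 0.05      ]
(264, 219) 0.07 [0.54982849 0.1330442  0.07      ]
w (200, 262) 0.03 [0.48256472 0.1207873  0.03      ]
w (200, 262) 0.05 [0.48732612 0.12933611 0.05      ]
w (200, 262) 0.07 [0.49208751 0.13788492 0.07      ]
w (200, 262) 0.08 [0.49446821 0.14215933 0.08      ]
w (370, 262) 0.03 [0.56577892 0.12249756 0.03      ]
w (370, 262) 0.05 [0.56067172 0.13084355 0.05      ]
w (370, 262) 0.07 [0.55556452 0.13918954 0.07      ]
w (370, 262) 0.08 [0.55301092 0.14336253 0.08      ]
```

Both cameras put the tips at z≈0.07 (spacing 64 mm at that height, which fits). The fingers end about 35 mm short of the reported TCP at this opening. I'll back off and descend in guarded steps.

```bash
python3 -m creep '{"claw":[78,78],"linear":[[0.0135,0,0],[0,0,0]],"turn":[0,0]}' | grep -E 'ee|ft'
python3 -m creep '{"claw":[78,78,78],"linear":[[0,0,0.008],[0,0,0.008],[0,0,0]],"turn":[0,0,0]}'| grep -E 'ee|ft'
python3 -m creep '{"claw":[78,78],"linear":[[0,0,0.007],[0,0,0]],"turn":[0,0]}'| grep -E 'ee|ft'
python3 -m creep '{"claw":[78,78],"linear":[[0,0,0.006],[0,0,0]],"turn":[0,0]}'| grep -E 'time|ee|ft'
python3 - <<'E'
from rig import ctrl,get_image
import cv2,pickle,numpy as np
s=ctrl.state();d=get_image('wrist');d['T']=(s['ee_pos'],s['orientation']);pickle.dump(d,open('pics/w4.pkl','wb'))
b=get_image('scene')['color'][...,::-1][170:290,220:330]
a=cv2.resize(d['color'][...,::-1],(480,360));b=cv2.resize(b,(320,349),interpolation=cv2.INTER_CUBIC);b=cv2.copyMakeBorder(b,0,11,0,0,0)
cv2.imwrite('pics/m2.png',np.hstack([a,b]))
E
```

```text
ee_pos: [0.523, 0.1425, 0.0244]
ft_force: [-0.3, -0.8, -0.1]
ee_pos: [0.5223, 0.1411, 0.0073]
ft_force: [-0.7, 0.3, -0.4]
ee_pos: [0.5226, 0.1413, 0.0008]
ft_force: [-0.8, -0.0, -1.0]
time_s: 9.22
ee_pos: [0.5227, 0.1413, -0.0051]
ft_force: [0.4, 0.4, -0.3]
```

View pics/m2.png

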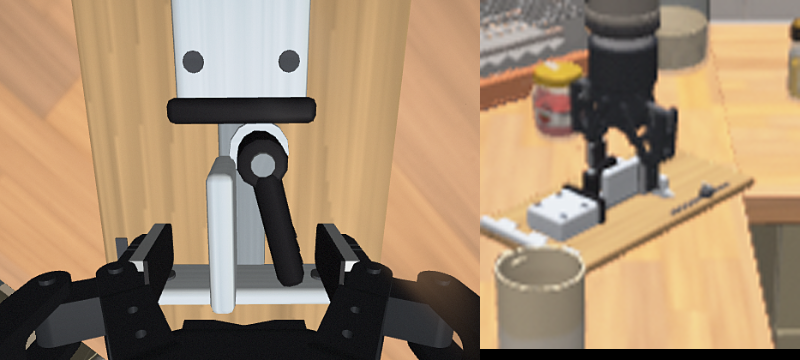

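The tips now straddle the fin and lever (wrist view: pads at columns ~173/317, lever tip ~(290,280)), below the crossbar top. I'll probe for contact again.

```bash
python3 -m creep '{"claw":[78,78],"linear":[[-0.003,0,0.002],[0,0,0]],"turn":[0,0]}' | grep -E 'ee|ft'
python3 -m creep '{"claw":[78,78],"linear":[[-0.002,0,0],[0,0,0]],"turn":[0,0]}'| grep -E 'ee|ft'
python3 -m creep '{"claw":[78,78],"linear":[[-0.002,0,0],[0,0,0]],"turn":[0,0]}'| grep -E 'ee|ft'
python3 -m creep '{"claw":[78,78],"linear":[[-0.002,0,0],[0,0,0]],"turn":[0,0]}'| grep -E 'ee|ft'
```

```text
ee_pos: [0.523, 0.1381, -0.0067]
ft_force: [-0.4, 1.1, -0.0]
ee_pos: [0.5232, 0.1362, -0.0066]
ft_force: [0.2, -0.1, -0.2]
ee_pos: [0.5232, 0.1348, -0.0066]
ft_force: [0.4, 3.3, 0.3]
ee_pos: [0.5233, 0.1325, -0.0066]
ft_force: [-0.2, 4.9, -1.0]
```

Contact at TCP y≈0.135 with the spring's 4–5 N, where the geometry predicted. Target TCP y≈0.091, so draw 41 mm more.

```bash
python3 -m creep '{"claw":[78,78,78,78,78,78,78,78],"linear":[[-0.006,0,0],[-0.007,0,0],[-0.007,0,0],[-0.007,0,0],[-0.007,0,0],[-0.007,0,0],[0,0,0],[0,0,0]],"turn":[0,0,0,0,0,0,0,0]}'
python3 - <<'E'
from rig import ctrl,get_image
import cv2,pickle,numpy as np
s=ctrl.state();d=get_image('wrist');d['T']=(s['ee_pos'],s['orientation']);pickle.dump(d,open('pics/w5.pkl','wb'))
t=get_image('top');pickle.dump(t,open('pics/t5.pkl','wb'))
s=get_image('scene');pickle.dump(s,open('pics/s5.pkl','wb'))
a=cv2.resize(d['color'][150:360,60:270][...,::-1],(420,420),interpolation=cv2.INTER_CUBIC)
b=cv2.resize(t['color'][190:260,210:280][...,::-1],(350,350),interpolation=cv2.INTER_CUBIC)
c=cv2.resize(s['color'][200:270,250:320][...,::-1],(380,245),interpolation=cv2.INTER_CUBIC)
m=np.zeros((600,800,3),np.uint8);m[:420,:420]=a;m[:350,420:770]=b;m[352:597,420:800]=c
cv2.imwrite('pics/m3.png',m)
E
```

```text
time_s: 11.32
ee_pos: [0.5243, 0.0917, -0.0066]
orientation: [2.201, 2.242, 0.001]
ft_force: [1.4, 5.5, -0.5]
opening: 0.779
grasp_force: 3.2
```

View pics/m3.png

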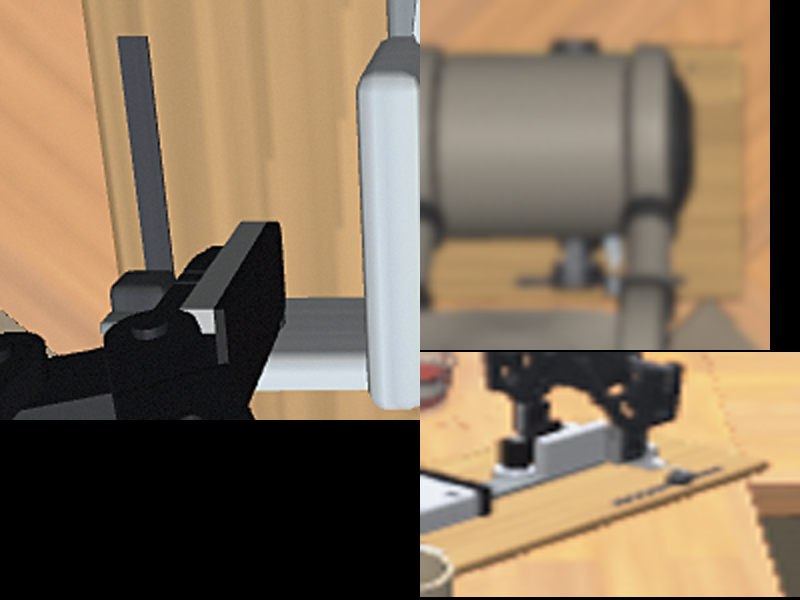

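The draw worked: in the top inset the pointer (~612,250) and rider ridge (~612,282) are in line, and in the wrist inset the ridge (106,322) sits beside the crossbar. I'll put numbers on it.

Run:
```python
import pickle,numpy as np
from h import ray
w=pickle.load(open('pics/w5.pkl','rb'));t=pickle.load(open('pics/t5.pkl','rb'))
g=lambda p,z:np.round(ray(w,p,z,w['T']),4)
print('ridge',g((113,311),.031),'xbar in/out top',g((215,315),.048),g((215,345),.048))
c=t['color'].astype(int)
print(w['color'][305:318,111:118].mean(1).mean(1) if 0 else w['color'][300:318,112].mean(1).astype(int))
print(w['color'][295:350,215].mean(1).astype(int))
for r in range(236,250):print(r,c[r,242:256].sum(1)//3)
```

```text
ridge [0.4544 0.0759 0.031 ] xbar in/out top [0.4998 0.085  0.048 ] [0.4994 0.0726 0.048 ]
[171 170 173 174 172 175 177 181 181  68  55  95 134 144 156 160 116  36]
[151 151 155 126  90  94  97  90  94  95  99 100  93  95  94 100  96  98
  95  95 101 103  99  98  99 103 102 103 101 101 102 119 138 158 172 188
 193 198 202 205 214 218 222 220 219 220 220 219 221 224 156 145 148 150
 150]
236 [ 72  71  70  69  72  80  84  77  67  73  93 109 118 123]
237 [ 68  60  58  57  73 107 122 111  90  84  96 109 119 124]
238 [ 76  57  49  50  86 139 161 144 114  95  98 110 119 125]
239 [ 85  60  54  67 103 152 172 157 126 101 100 111 120 124]
240 [ 89  68  75  98 124 154 172 163 133 104 101 111 120 125]
241 [ 92  79  90 110 131 152 174 170 138 106 100 112 120 124]
242 [ 96  83  85  94 114 142 170 163 132 107 102 112 121 125]
243 [ 93  75  67  67  93 128 154 147 122 104 102 110 118 123]
244 [ 88  65  52  50  72 108 130 125 108  95  95 100 105 109]
245 [ 86  65  52  48  63  95 121 114  90  78  78  80  82  84]
246 [ 85  67  59  61  70  97 128 116  81  67  69  70  71  72]
247 [ 90  81  82  91  92 104 130 114  79  73  81  83  83  84]
248 [112 110 112 117 112 111 123 106  80  87  95  98  97  98]
249 [128 127 127 127 121 117 119  98  83  96 105 106 106 106]
```

Pointer and ridge agree within about 0.6 mm (wrist) and under 1 mm (top). Next I'll close gradually.

```bash
python3 -m creep '{"claw":[78,78,60,60,50,50],"linear":[[-0.0005,0,0],[0,0,0],[0,0,0],[0,0,0],[0,0,0],[0,0,0]],"turn":[0,0,0,0,0,0]}'
python3 -m creep '{"claw":[40,35,30,20,0,0,0,0],"linear":[[0,0,0],[0,0,0],[0,0,0],[0,0,0],[0,0,0],[0,0,0],[0,0,0],[0,0,0]],"turn":[0,0,0,0,0,0,0,0]}'
python3 - <<'E'
from rig import ctrl,get_image
import pickle
from h import ray
import numpy as np
s=ctrl.state();w=get_image('wrist');T=(s['ee_pos'],s['orientation']);w['T']=T;pickle.dump(w,open('pics/w6.pkl','wb'))
t=get_image('top')['color'].astype(int)
for r in (239,241,243,246,248):print(r,t[r,242:256].sum(1)//3)
for c in(210,215,330,340):print(w['color'][320:352,c].mean(1).astype(int))
for c in(108,112):print(w['color'][305:320,c].mean(1).astype(int))
E
```

```text
time_s: 12.22
ee_pos: [0.5268, 0.0914, -0.0055]
orientation: [2.198, 2.239, 0.008]
ft_force: [5.3, 6.5, 2.1]
opening: 0.499
grasp_force: 4.5
time_s: 13.22
ee_pos: [0.5223, 0.0915, -0.0054]
orientation: [-2.2, -2.24, 0.002]
ft_force: [-9.5, 6.8, 16.3]
opening: 0.273
grasp_force: 61.3
239 [ 70  61  58  62  99 147 167 154 127 103  98 109 119 124]
241 [ 77  77  78  82 112 147 175 171 143 108 100 109 119 125]
243 [ 76  59  52  74 112 139 159 148 122 102 101 111 120 125]
246 [ 89  78  73  76  81 100 129 118  86  70  71  71  72  73]
248 [131 130 130 127 115 111 125 107  78  81  89  91  91  92]
[24 20 20 15 19 21 21 20 12 19 17 23 16 24 22 18 16 20 13 20 21 18 21 23
 20 17 24 18 49 47 48 47]
[24 22  7 21 17 23 21  8 19 17 16 14 21 17 17 25 26 21 16 22 21 17 18 20
 17 22 19 16 23 19 18 17]
[20 13 14 10 19 23 16 22 20 18 17 21 18 16 21 21 17 19 22 19 16 24 23 21
 21 16 26 18 20 21 21 22]
[21 16 19 22 21 19 18 13 17 23 19 22 21 17 24 21 21 22 22 17 16 19 16 18
 16 24 18 20 19 21 21 21]
[173 172 174 173 169 168 167 165 164 166 163 165 165 165 168]
[174 172 172 173 173 174 173 171 170 167 163 163 166 172 176]
```

The grip is at 61 N with an opening of ~23–26 mm, and the pointer/ridge columns in the top view are unchanged (peak 248 for both). I'll check the lever angle numerically from the wrist image.

Run:
```python
import pickle,numpy as np
from h import ray
w=pickle.load(open('pics/w6.pkl','rb'));c=w['color'].mean(2);T=w['T']
for r in range(100,300,10):
    x=np.flatnonzero(c[r,150:420]<60)+150
    runs=[(q[0],q[-1]) for q in np.split(x,np.flatnonzero(np.diff(x)>1)+1) if len(q)>4] if len(x) else []
    b=np.flatnonzero(c[r,200:300]>180)+200
    print(r,runs,'fin',b[[0,-1]] if len(b) else '',[np.round(ray(w,(k,r),.06,T)[:2]*1000,1) for q in runs[:2] for k in q])
```

```text
100 [] fin  []
110 [] fin  []
120 [] fin  []
130 [] fin [289 299] []
140 [(np.int64(294), np.int64(321))] fin [279 292] [array([524.7, 148.5]), array([532.5, 148.7])]
150 [(np.int64(284), np.int64(331))] fin [273 283] [array([521.9, 145.6]), array([535.6, 145.9])]
160 [(np.int64(281), np.int64(304)), (np.int64(319), np.int64(338))] fin [272 280] [array([521.1, 142.7]), array([527.8, 142.8]), array([532.2, 142.9]), array([537.8, 143. ])]
170 [(np.int64(280), np.int64(297)), (np.int64(326), np.int64(341))] fin [274 279] [array([520.8, 139.7]), array([525.8, 139.8]), array([534.4, 140. ]), array([538.8, 140.1])]
180 [(np.int64(283), np.int64(298)), (np.int64(325), np.int64(339))] fin [279 281] [array([521.8, 136.8]), array([526.2, 136.8]), array([534.3, 137. ]), array([538.4, 137.1])]
190 [(np.int64(288), np.int64(333))] fin [251 273] [array([523.3, 133.8]), array([536.8, 134. ])]
200 [(np.int64(291), np.int64(326))] fin [246 274] [array([524.3, 130.7]), array([534.9, 130.9])]
210 [(np.int64(291), np.int64(326))] fin [247 274] [array([524.4, 127.6]), array([535. , 127.8])]
220 [(np.int6
[... 432 characters left out ...]
rray([524.1, 111.2]), array([534.9, 111.5])]
270 [(np.int64(220), np.int64(233)), (np.int64(289), np.int64(322)), (np.int64(336), np.int64(349))] fin [249 275] [array([502.2, 107.3]), array([506.4, 107.4]), array([524.2, 107.8]), array([534.7, 108. ])]
280 [(np.int64(215), np.int64(230)), (np.int64(288), np.int64(324)), (np.int64(339), np.int64(354))] fin [249 275] [array([500.6, 103.8]), array([505.4, 103.9]), array([524. , 104.3]), array([535.5, 104.6])]
290 [(np.int64(211), np.int64(227)), (np.int64(243), np.int64(248)), (np.int64(288), np.int64(326)), (np.int64(342), np.int64(358))] fin [210 275] [array([499.2, 100.3]), array([504.3, 100.4]), array([509.5, 100.5]), array([511.1, 100.5])]
```

The lever edges run parallel to the fin (no drift over 23 mm), so it is closed, and the pointer is still at the ridge. A short settle, then hand in.

```bash
python3 -m creep '{"claw":[0,0,0,0],"linear":[[0,0,0],[0,0,0],[0,0,0],[0,0,0]],"turn":[0,0,0,0]}'
python3 -c "from rig import job; print(job.hand_in())"
```

```text
time_s: 13.82
ee_pos: [0.5223, 0.0915, -0.0054]
orientation: [-2.2, -2.24, 0.002]
ft_force: [-9.9, 5.6, 16.2]
opening: 0.274
grasp_force: 61.3
the job is handed in; nothing more can be done
None
```

Job handed in at about 14 s with no verdict returned: by my measurements the leg is at the mark within about 1 mm, the lever is closed against the fin, and the gripper is still holding both at 61 N.

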